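Let the ratchet lift down and take the jar off

TASK

Lift the red crank knob to free the ratchet pawl and, keeping hold of it, let the crank turn back slowly under the load (counter-clockwise from above, a few seconds a turn) until the jar shelf is fully down, then let the pawl drop back in. Then take the green-lidded jar off the lowered shelf and set it gently, upright, with its whole foot on the round cork mat; do not disturb the salt shaker or the pepper mill.

Things in the scene. Friction and masses are not known exactly. Their poses are not given: they have to be found in the camera images.
- lift: hand-cranked jar lift, fixed on the worktop at varying place and yaw: white gear column 110x110x150 mm on a dark base plate 130x325x10, dark ratchet disc (140 mm across) and steel crank on top, square shelf on its own -y side. Origin: on the worktop, on the vertical crank axis; z up, own -y points from column to shelf.
- lift_axis (a point): point on the vertical crank axis, 214 mm above the worktop, at the height of the middle of the knob when the pawl is down.
- knob (a point): middle of the red crank knob: upright cylinder 28 mm across, 36 mm tall, 55 mm from the crank axis, spinning freely about itself; its foot is 14 mm above the crank arm. It carries the pawl: raised 10 to 14 mm (18 is the end stop) against a 3 to 5 N spring it frees the crank; let go, it springs down. At the start it is at the lift's own +y; it travels a circle about the crank axis.
- pawl (a joint): how far knob and pawl are raised, m: 0 = dropped into the ratchet, above 0.008 = clear of the 7 mm teeth. With the pawl clear, the shelf's weight pushes the knob counter-clockwise (from above) with about 3 N; let go then, the crank runs back unchecked until the falling pawl catches the next tooth.
- crank (a joint): crank angle, rad: 0 at the start, growing counter-clockwise from above, lowering the shelf 12.5 mm a radian. At 7.84 (one and a quarter turns) the shelf is on its bottom stop, the knob at the lift's own -x, and the pawl can drop in. 12 teeth, 30 degrees apart; with the pawl down the crank cannot pass a tooth counter-clockwise.
- shelf (a joint): how far the shelf has been lowered, m: 0 at the start, 0.098 fully down on its stop.
- deck (a point): centre of the shelf's wooden top face, 130 x 130 mm with a 4 mm rim; 180 mm from the crank axis, 118 mm above the worktop at the start and 20 mm when fully down.
- jar: loose glass jar with green screw lid, about 51 mm in diameter and 92 mm tall, about 0.2 kg, standing on the shelf. Origin: centre of its foot; z up through the lid.
- cork_mat: fixed round cork mat, 130 mm in diameter, 10 mm thick. Origin: centre of its underside, on the worktop.
- salt: bystander: glass salt shaker, 44 mm in diameter, 90 mm tall, loose. Origin: centre of its foot.
- mill: bystander: wooden pepper mill, 58 mm in diameter, 165 mm tall, loose. Origin: centre of its foot.

How it is judged:
By the outcome, as a careful person would: the job done as asked, in the order asked, and still so for the second after the job is handed in, with the robot touching nothing.
It also fails if it takes over 72 s, if anything falls off the work surface, if the arm or the gripper's body presses on something with over 40 N, if the wrist force passes 120 N, or if a joint passes its speed limit or range.

ROBOT

A 6-joint arm with a two-finger parallel gripper is mounted at the origin on a cart in front of the work surface, level with it; the furniture and walls round the work are solid. World frame = base frame: x ahead of the robot, y to its left, z up, the work surface at z = 0. Lengths are in m, angles in rad, forces in N, time in s.
With the tool pointing down it reaches from about 0.4 to 0.825 m from the base axis. Payload 7 kg.
Tool frame: the origin (TCP) lies at the very end of the fingers, on their centre line; the grasp point (between the pads) lies 19 mm behind it; z points along the fingers, y is the line along which they close (so a half turn about z gives the same grasp; the last joint's range is limited). The gripper opens to 88 mm and grips with 3 to 60 N. Pads are 19 mm wide; open, the fingers measure 130 mm over their backs; the gripper's body (78 mm by 193 mm) begins 47 mm behind the grasp point.
Start: joints at [-0.973, 0.359, 0.012, 0, -1.224, -0.288], TCP at [0.206, -0.643, 0.227] pointing down, gripper open.
Joint ranges: [-3.07, 3.07], [-1.43, 2.12], [-1.02, 1.25], [-3.03, 1.67], [-3.05, -0], [-3.03, 3.03]. Speed limits (rad/s): [2.39, 2.39, 3.01, 3.14, 3.14, 3.14].

INTERFACE

Orientations are given as [roll, pitch, yaw] about the fixed x, y, z axes, in that order (R = Rz(yaw) Ry(pitch) Rx(roll)).
In Python, from station import arm, vision gives the robot as it stands. The module is installed in compiled form; this text tells all that it offers.
- The arm moves only by the tool jog_arm, never from a script. Its argument "steps" is a list that holds one entry, the list of rows, each a list of 7 numbers: the closure in counts, from 0 (fully open) to 255 (shut), then the shift along the tool's x, y, z scaled (see below), then the turn, a rotation vector about the tool's x, y, z scaled (see below). In form: [[[grip, dx, dy, dz, rx, ry, rz], ...]]. A call has 1 to 8 rows; each row is the pose to reach, as a shift and turn from the pose commanded when the call began, along the tool's axes at that moment; what a row does not reach only later rows make up. The controller multiplies each number of a shift by 250 mm and each number of a turn by 45 degrees. A row lasts 1/10 s, in which the tool goes at most 50 mm and 8.59 degrees, less where a joint would pass 70% of its speed; a pose out of reach is approached as far as the arm can. A call with a number of a shift or a turn outside -1 to 1 is refused whole. A call with a gripper value outside its range is refused whole. The fingers move at their own pace and stop on an object; "newtons" is the grip in N (left out, the last holds). Time passes only in rows, so rows that repeat a pose let the fingers close. It gives the time, the measured TCP pose, the force, the opening and the grip force at its end, in the units of the state.
- arm.get_state(): the state, without advancing time (a new reading comes with each control period).
- vision.grab_frame(name): name is "scene" or "side" or "wrist"; returns a dict with "color" (384x512x3 uint8, red, green, blue), "vfov" (degrees; the focal length in pixels is half the picture's height over the tangent of half this angle, whatever the lens; pixels are square), "cx", "cy" (the principal point, pixels), "k1" (the pictures are not rectified: a ray, as slopes to the right and down, at radius r is drawn at 1 + k1 r^2 times it, then the intrinsics apply), "extrinsics" (4x4, takes a point from world to camera coordinates). Camera axes: x right, y down, z forward; pixel columns grow to the right and rows downward; lengths in m; the calibration is good to about 2 mm. A picture is of the moment at which its call begins. There is no depth.
- arm.job_done(): hands the job in; it is judged then, once.
The state is a dict: "t": time; "q": joint angles; "qd": joint speeds; "joint_efforts": joint torques, N m; "eef_pos": TCP position; "ee_rot": TCP orientation; "force": force on the tool from outside, world axes, zero at the start; "moment": the same for the moment, N m; "width": finger opening in m; "gripper_force": force on a finger pad.
Only numpy, scipy, OpenCV 4.12 (cv2) and the standard library are available. Lean on these libraries where they do the work, as an engineer would, in place of code of your own. Each camera call takes 0.05 s, during which the arm holds its last target. There are 200 camera calls.

## Working session

There is one attempt and no reset: what is moved stays moved. The work goes in short steps, Python scripts to look and compute and a tool call to move; the robot and the scene stay as the last step left them, time stands still between calls to the robot, and variables do not carry over. Pictures are saved under pics/ and viewed, at most 10 in all, crops included, and the job is handed in when it is done.

Besides the shell and the picture viewer there is one more tool, called by a JSON object that holds its "method" and its "body", one argument or row to a line. jog_arm: Moves the arm, as the interface text tells. Its arguments: {"type":"object","properties":{"steps":{"type":"array","items":{"type":"array","items":{"type":"array","items":{"type":"number"}}}},"newtons":{"type":"number"}},"required":["steps"]}

```bash
mkdir -p pics; cat > h.py <<'E'
import numpy as np, cv2
from station import arm, vision
def grab(n,fn=None):
    f=vision.grab_frame(n)
    if fn: cv2.imwrite('pics/'+fn+'.png',f['color'][:,:,::-1])
    return f
def K(f):
    h=f['color'].shape[0]; F=h/2/np.tan(np.radians(f['vfov'])/2)
    return np.array([[F,0,f['cx']],[0,F,f['cy']],[0,0,1.]]), np.array([f['k1'],0,0,0,0.])
def proj(f,P):
    k,d=K(f);E=np.array(f['extrinsics'])
    return cv2.projectPoints(np.array(P,float).reshape(-1,3),cv2.Rodrigues(E[:3,:3])[0],E[:3,3],k,d)[0][:,0]
def onz(f,uv,z):
    k,d=K(f);E=np.array(f['extrinsics'])
    n=cv2.undistortPoints(np.array(uv,float).reshape(-1,1,2),k,d)[:,0]
    r=np.c_[n,np.ones(len(n))]@E[:3,:3]; c=-E[:3,:3].T@E[:3,3]
    zz=np.broadcast_to(z,len(n)); return c+r*((zz-c[2])/r[:,2])[:,None]
E
python3 - <<'E'
from h import *
a=grab('scene','scene0');b=grab('side','side0')
cv2.imwrite('pics/both.png',np.vstack([cv2.resize(x['color'],(400,300)) for x in (a,b)])[:,:,::-1])
for f in(a,b):print(f['vfov'],f['k1'],np.round(f['extrinsics'],3).tolist())
print(arm.get_state())
E
```

```text
54.805212573784075 -0.02068099688543172 [[-0.751, -0.66, -0.015, 0.512], [-0.45, 0.529, -0.719, 0.345], [0.483, -0.534, -0.695, 0.902], [0.0, 0.0, 0.0, 1.0]]
51.42802636980543 0.00033789981863207376 [[0.996, -0.084, 0.017, -0.58], [-0.038, -0.608, -0.793, 0.169], [0.077, 0.79, -0.608, 1.151], [0.0, 0.0, 0.0, 1.0]]
{'t': 0.1, 'q': array([-9.72906310e-01,  3.59304346e-01,  1.11741788e-02, -2.73203727e-04,
       -1.22410367e+00, -2.88088795e-01]), 'qd': array([-1.02030723e-03, -2.02061173e-03,  2.08316086e-03,  1.36384309e-03,
       -4.80238324e-04,  2.40521463e-05]), 'joint_efforts': array([-2.06550460e-03, -5.84163165e+01,  2.93748361e+01,  7.01521039e+00,
        1.02752171e-02, -6.54137557e-05]), 'eef_pos': array([ 0.20561653, -0.64247688,  0.22574012]), 'ee_rot': array([ 3.14014141e+00, -1.62198601e-04, -2.83188433e+00]), 'force': array([ 0.25086002,  0.13595856, -0.24931289]), 'moment': array([-0.01351163,  0.0370612 , -0.04212596]), 'gripper_force': 0.0, 'width': 0.08775968184799053}
```

View pics/scene0.png

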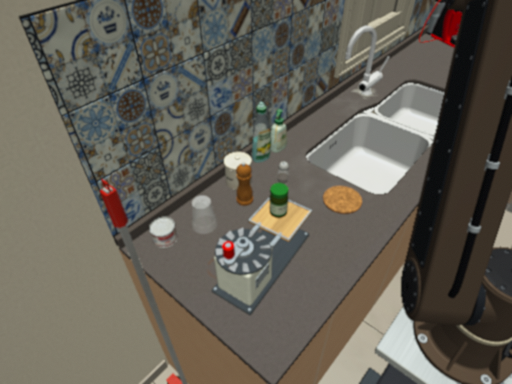

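View pics/side0.png

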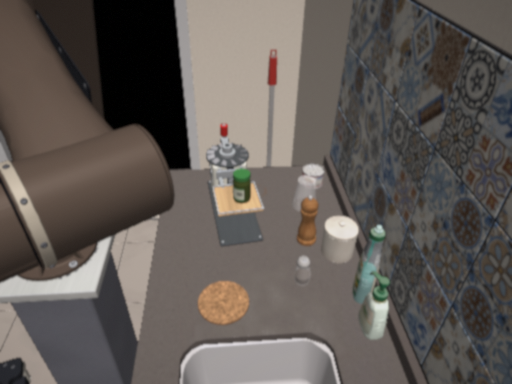

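Scene: knob at (228,249), jar lid at (279,188), mat at (342,199), mill at (245,185), salt at (283,172). Side: knob (224,130), jar lid (242,174), mat (223,302), mill (308,222), salt (303,268).

```bash
python3 - <<'E'
from h import *
from scipy.optimize import least_squares
a=grab('scene');b=grab('side')
def tri(u,v):
    r=least_squares(lambda p:np.r_[proj(a,p)[0]-u,proj(b,p)[0]-v],[.6,0,.1]);return r.x.round(4),r.fun.round(1)
def blob(f,m,box):
    x0,y0,x1,y1=box;M=np.zeros(m.shape,bool);M[y0:y1,x0:x1]=m[y0:y1,x0:x1];ys,xs=np.nonzero(M);return np.array([xs.mean(),ys.mean()]),len(xs),(xs.min(),ys.min(),xs.max(),ys.max())
def red(f):
    c=f['color'].astype(int);return (c[...,0]>110)&(c[...,1]<60)
def green(f):
    c=f['color'].astype(int);return (c[...,1]>c[...,0]+35)&(c[...,1]>c[...,2]+25)
def cork(f):
    c=f['color'].astype(int);return (c[...,0]>c[...,2]+50)
R=[blob(a,red(a),(210,230,245,270)),blob(b,red(b),(210,115,240,145))];print('knob',R,tri(R[0][0],R[1][0]))
G=[blob(a,green(a),(260,170,300,215)),blob(b,green(b),(225,155,260,205))];print('lid',G,tri(G[0][0],G[1][0]))
C=[blob(a,cork(a),(315,178,370,220)),blob(b,cork(b),(190,270,256,330))];print('mat',C,onz(a,C[0][0],.01),onz(b,C[1][0],.01))
print('mill foot',onz(a,[245,203],0),onz(b,[307,242],0),'top',tri([244,167],[311,200]))
print('salt',tri([284,162],[304,258]))
# base plate corners (far end seen in side, near in scene)
print('plate scene',onz(a,[[250,308],[214,291],[309,234]],.01).round(3).tolist())
print('plate side',onz(b,[[222,244],[261,238]],.01).round(3).tolist())
for n,f,bx in(('a',a,(200,160,360,320)),('b',b,(190,110,330,290))):
    x0,y0,x1,y1=bx;cv2.imwrite(f'pics/c{n}.png',cv2.resize(f['color'][y0:y1,x0:x1,::-1],None,fx=3,fy=3,interpolation=cv2.INTER_CUBIC))
i,j=cv2.imread('pics/ca.png'),cv2.imread('pics/cb.png')
i=cv2.resize(i,(400,400));j=cv2.resize(j,(400,514));j=j[:514]
o=np.zeros((514,800,3),np.uint8);o[:400,:400]=i;o[:514,400:]=j;cv2.imwrite('pics/crop.png',o)
E
```

```text
knob [(array([228.06034483, 250.48275862]), 116, (np.int64(222), np.int64(241), np.int64(233), np.int64(258))), (array([223.58, 130.7 ]), 50, (np.int64(221), np.int64(127), np.int64(226), np.int64(135)))] (array([0.4972, 0.2925, 0.2122]), array([ 0.3,  0.2,  0.4, -0.2]))
lid [(array([278.8630137 , 189.81278539]), 219, (np.int64(270), np.int64(183), np.int64(288), np.int64(197))), (array([241.42405063, 174.44303797]), 158, (np.int64(234), np.int64(169), np.int64(249), np.int64(180)))] (array([0.5409, 0.0536, 0.2043]), array([ 0.,  0.,  0., -0.]))
mat [(array([342.07497116, 199.01384083]), 867, (np.int64(323), np.int64(185), np.int64(361), np.int64(213))), (array([222.98795872, 302.15538991]), 1744, (np.int64(198), np.int64(281), np.int64(248), np.int64(324)))] [[ 0.47673836 -0.21524384  0.01      ]] [[ 0.47812598 -0.22521547  0.01      ]]
mill foot [[7.18794518e-01 2.71462676e-03 1.11022302e-16]] [[ 7.31893633e-01 -1.85331569e-02  1.11022302e-16]] top (array([ 0.7288, -0.0062,  0.149 ]), array([-1. , -0.8, -0.9,  0.6]))
salt (array([ 0.6882, -0.1645,  0.0901]), array([-0.1, -0.1, -0.1,  0.1]))
plate scene [[0.444, 0.286, 0.01], [0.55, 0.311, 0.01], [0.472, -0.018, 0.01]]
plate side [[0.479, -0.02, 0.01], [0.595, -0.003, 0.01]]
```

View pics/crop.png

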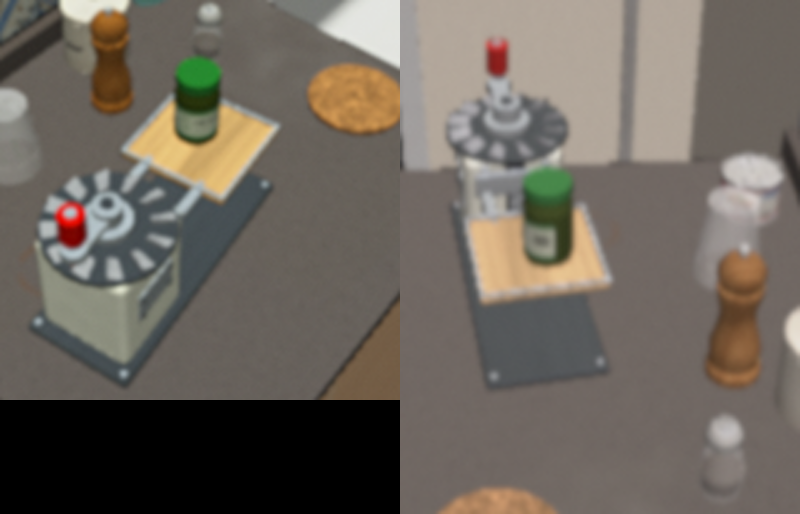

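The crops show the plate corners, the shelf corners and the hub clearly. I'll fit the lift pose from these and plan the approach.

```bash
cat > plan.py <<'E'
import numpy as np, json, os
S='cmd.json'
def load(): return json.load(open(S)) if os.path.exists(S) else [.2060,-.6430,.2270,-2.832]
def save(c): json.dump(list(map(float,c)),open(S,'w'))
def plan(wps,c=None,nd=3,keep=True):
    """wps: (grip,x,y,z,yaw) absolute; prints rows relative to the commanded pose"""
    c=load() if c is None else c; y=c[3]
    X=np.array([np.cos(y),np.sin(y)]);Y=np.array([np.sin(y),-np.cos(y)]);rows=[]
    for g,px,py,pz,pw in wps:
        d=np.array([px-c[0],py-c[1]])
        r=[d@X/.25,d@Y/.25,-(pz-c[2])/.25,0,0,-(pw-y)/np.radians(45)]
        rows.append([g]+[round(float(v),nd) for v in r])
    print('[['+','.join('['+','.join(f'{v:g}' for v in r)+']' for r in rows)+']]')
    r=rows[-1]; p=np.array(c[:2])+.25*(r[1]*X+r[2]*Y)
    n=[p[0],p[1],c[2]-.25*r[3],y-r[6]*np.radians(45)]
    if keep: save(n)
    return n
E
python3 - <<'E'
from h import *
from plan import *
from scipy.optimize import least_squares
a=grab('scene');b=grab('side')
A=[((.065,.065,.01),(212,290)),((-.065,.065,.01),(250,313.2)),((-.065,-.26,.01),(308.4,232.4)),((-.065,-.245,.122),(312,210.8)),((-.065,-.115,.122),(288.8,238.8)),((.065,-.115,.122),(249.2,219.2)),((0,.055,.214),(228.1,250.2))]
B=[((-.065,-.26,.01),(221.2,244.4)),((.065,-.26,.01),(262.5,239.5)),((.065,-.245,.122),(263.9,208.4)),((-.065,-.245,.122),(219.4,215)),((.065,-.115,.122),(254.4,182.5)),((0,.055,.214),(223.6,131))]
def res(p):
    c,s=np.cos(p[2]),np.sin(p[2]);R=np.array([[c,-s,0],[s,c,0],[0,0,1]]);t=np.array([p[0],p[1],0])
    return np.r_[tuple((proj(f,[R@np.array(q)+t for q,_ in L])-[u for _,u in L]).ravel() for f,L in((a,A),(b,B)))]
r=least_squares(res,[.5,.24,.1],loss='soft_l1');print(r.x,r.fun.round(1))
E
python3 - <<'E'
from plan import *
n=plan([(0,.25,-.55,.30,-2.6),(0,.30,-.50,.33,-2.4),(0,.33,-.47,.33,-2.4)]+[(0,.39,-.46,.33,-2.4)]*2)
n=plan([(0,.45,-.27,.33,-1.9)]*6)
E
```

```text
[0.50436932 0.23823009 0.13201277] [-0.5 -1.2  1.4 -0.1  2.  -0.6 -0.4 -1.3 -0.1  0.6 -1.2  0.3  0.1  0.1
 -0.8  1.7  1.5  0.3 -0.  -0.7 -1.3 -1.5 -0.2 -1.4  0.3 -1. ]
[[[0,-0.281,0.301,-0.292,0,0,-0.295],[0,-0.532,0.43,-0.412,0,0,-0.55],[0,-0.683,0.508,-0.412,0,0,-0.55],[0,-0.924,0.473,-0.412,0,0,-0.55],[0,-0.924,0.473,-0.412,0,0,-0.55]]]
[[[0,-0.69,0.398,-0,0,0,-0.637],[0,-0.69,0.398,-0,0,0,-0.637],[0,-0.69,0.398,-0,0,0,-0.637],[0,-0.69,0.398,-0,0,0,-0.637],[0,-0.69,0.398,-0,0,0,-0.637],[0,-0.69,0.398,-0,0,0,-0.637]]]
```

{"method": "jog_arm", "body": {
  "steps": [
    [[0,-0.281,0.301,-0.292,0,0,-0.295],[0,-0.532,0.43,-0.412,0,0,-0.55],[0,-0.683,0.508,-0.412,0,0,-0.55],[0,-0.924,0.473,-0.412,0,0,-0.55],[0,-0.924,0.473,-0.412,0,0,-0.55]]
  ]
}}

```text
t: 0.8
eef_pos: [0.3598, -0.479, 0.3224]
ee_rot: [-3.14, 0.0, -2.4]
force: [1.2, -1.3, -0.6]
width: 0.0875
gripper_force: 0.0
```

{"method": "jog_arm", "body": {
  "steps": [
    [[0,-0.69,0.398,0,0,0,-0.637],[0,-0.69,0.398,0,0,0,-0.637],[0,-0.69,0.398,0,0,0,-0.637],[0,-0.69,0.398,0,0,0,-0.637],[0,-0.69,0.398,0,0,0,-0.637],[0,-0.69,0.398,0,0,0,-0.637]]
  ]
}}

```text
t: 1.4
eef_pos: [0.4194, -0.2893, 0.3213]
ee_rot: [-3.141, 0.0, -1.897]
force: [-0.3, -0.5, 1.0]
width: 0.0877
gripper_force: 0.0
```

```bash
python3 - <<'E'
from h import *
from plan import *
s=arm.get_state();print(s['t'],s['eef_pos'],s['ee_rot'],load())
n=plan([(0,.48,-.03,.33,-1.6)]*6)
n=plan([(0,.49,.2,.33,-1.439)]*6)
E
```

```text
1.4 [ 0.41937428 -0.28925678  0.32133454] [-3.14065636e+00  2.40787642e-05 -1.89663800e+00] [0.4499881513059653, -0.27010673010417735, 0.33, -1.8997323800472286]
[[[0,-0.948,0.197,-0,0,0,-0.382],[0,-0.948,0.197,-0,0,0,-0.382],[0,-0.948,0.197,-0,0,0,-0.382],[0,-0.948,0.197,-0,0,0,-0.382],[0,-0.948,0.197,-0,0,0,-0.382],[0,-0.948,0.197,-0,0,0,-0.382]]]
[[[0,-0.92,-0.014,-0,0,0,-0.205],[0,-0.92,-0.014,-0,0,0,-0.205],[0,-0.92,-0.014,-0,0,0,-0.205],[0,-0.92,-0.014,-0,0,0,-0.205],[0,-0.92,-0.014,-0,0,0,-0.205],[0,-0.92,-0.014,-0,0,0,-0.205]]]
```

```bash
python3 - <<'E'
from plan import *
save([.4194,-.2893,.3223,-1.898])
n=plan([(0,.47,-.08,.33,-1.6)]*6)
n=plan([(0,.49,.14,.33,-1.439)]*7)
E
```

```text
[[[0,-0.858,0.077,-0.031,0,0,-0.379],[0,-0.858,0.077,-0.031,0,0,-0.379],[0,-0.858,0.077,-0.031,0,0,-0.379],[0,-0.858,0.077,-0.031,0,0,-0.379],[0,-0.858,0.077,-0.031,0,0,-0.379],[0,-0.858,0.077,-0.031,0,0,-0.379]]]
[[[0,-0.882,-0.054,0,0,0,-0.205],[0,-0.882,-0.054,0,0,0,-0.205],[0,-0.882,-0.054,0,0,0,-0.205],[0,-0.882,-0.054,0,0,0,-0.205],[0,-0.882,-0.054,0,0,0,-0.205],[0,-0.882,-0.054,0,0,0,-0.205],[0,-0.882,-0.054,0,0,0,-0.205]]]
```

{"method": "jog_arm", "body": {
  "steps": [
    [[0,-0.858,0.077,-0.031,0,0,-0.379],[0,-0.858,0.077,-0.031,0,0,-0.379],[0,-0.858,0.077,-0.031,0,0,-0.379],[0,-0.858,0.077,-0.031,0,0,-0.379],[0,-0.858,0.077,-0.031,0,0,-0.379],[0,-0.858,0.077,-0.031,0,0,-0.379]]
  ]
}}

```text
t: 2.0
eef_pos: [0.4705, -0.0804, 0.3286]
ee_rot: [3.141, -0.0, -1.601]
force: [0.3, -0.0, 0.2]
width: 0.0876
gripper_force: 0.0
```

{"method": "jog_arm", "body": {
  "steps": [
    [[0,-0.882,-0.054,0,0,0,-0.205],[0,-0.882,-0.054,0,0,0,-0.205],[0,-0.882,-0.054,0,0,0,-0.205],[0,-0.882,-0.054,0,0,0,-0.205],[0,-0.882,-0.054,0,0,0,-0.205],[0,-0.882,-0.054,0,0,0,-0.205],[0,-0.882,-0.054,0,0,0,-0.205]]
  ]
}}

```text
t: 2.7
eef_pos: [0.4907, 0.1377, 0.3282]
ee_rot: [3.141, -0.001, -1.442]
force: [-0.0, -1.0, 0.2]
width: 0.0876
gripper_force: 0.0
```

```bash
python3 - <<'E'
from h import *
from plan import *
f=grab('wrist','w1')
s=arm.get_state();print(s['t'],s['eef_pos'],s['ee_rot'],load(),s['q'])
print(proj(f,[[.4972,.2925,.214],[.504,.238,.19],[.541,.054,.21]]))
E
```

```text
2.75 [0.49058383 0.13730587 0.32838129] [ 3.14103198e+00 -5.00131828e-04 -1.44265629e+00] [0.49011706630682866, 0.1400116473557123, 0.33004999999999995, -1.4393274725758902] [ 6.59027394e-01  3.02168887e-02 -1.73368276e-01  1.50509405e-04
 -1.36794788e+00 -5.30917879e-01]
[[225.9658064  310.99182661]
 [226.43259464 257.48302616]
 [205.4431467   83.48167266]]
```

View pics/w1.png

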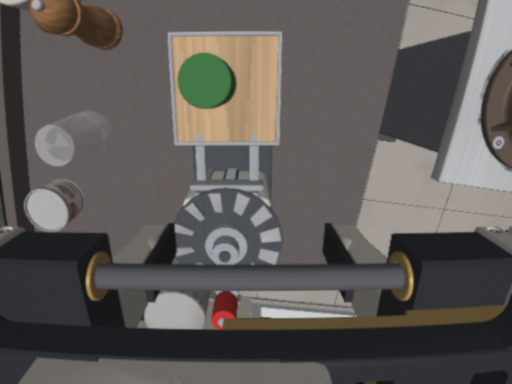

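Jar lid at (206,81); shelf corners (169,33), (281,32), (279,145), (174,146); disc centred near (228,236); knob top near (226,300).

```bash
python3 - <<'E'
from h import *
f=grab('wrist')
print('jar',onz(f,[[206,81]],.21));q=onz(f,[[169,33],[281,32],[279,145],[174,146]],.122);print(q.round(4).tolist(),q.mean(0))
e=q[0]-q[1];print('yaw from edges',np.arctan2(e[1],e[0]), np.arctan2(*(q[2]-q[1])[:2])  )
print('disc',onz(f,[[175,236],[281,236]],.178))
c=f['color'].astype(int);m=(c[...,0]>120)&(c[...,1]<60)&(c[...,2]<60);m[:280]=0;ys,xs=np.nonzero(m[:, :260]);print(xs.min(),xs.max(),ys.min(),ys.max())
print('knob model proj',proj(f,[[.4972,.2925,.232],[.4972,.2925,.196]]), onz(f,[[(xs.min()+xs.max())/2,300]],.232))
E
```

```text
jar [[0.54063724 0.05144484 0.21      ]]
[[0.5999, 0.0027, 0.122], [0.4744, -0.0138, 0.122], [0.4569, 0.1138, 0.122], [0.5858, 0.1316, 0.122]] [0.52924407 0.05856755 0.122     ]
yaw from edges 0.13068554364756088 -0.1365910470725423
disc [[0.5662486  0.22487524 0.178     ]
 [0.44465646 0.20883668 0.178     ]]
212 234 310 329
knob model proj [[224.79970004 322.65392554]
 [227.09374993 300.59997789]] [[0.50201133 0.26297341 0.232     ]]
```

```bash
python3 - <<'E'
from plan import *
x,y,w=.4978,.2921,-1.439
n=plan([(60,.493,.185,.31,w),(60,.496,.23,.29,w),(60,.497,.27,.275,w)]+[(60,x,y,.265,w)]*5)
E
```

```text
[[[60,-0.177,-0.035,0.08,0,0,-0],[60,-0.354,-0.071,0.16,0,0,-0],[60,-0.512,-0.095,0.22,0,0,-0],[60,-0.599,-0.11,0.26,0,0,-0],[60,-0.599,-0.11,0.26,0,0,-0],[60,-0.599,-0.11,0.26,0,0,-0],[60,-0.599,-0.11,0.26,0,0,-0],[60,-0.599,-0.11,0.26,0,0,-0]]]
```

{"method": "jog_arm", "body": {
  "steps": [
    [[60,-0.177,-0.035,0.08,0,0,0],[60,-0.354,-0.071,0.16,0,0,0],[60,-0.512,-0.095,0.22,0,0,0],[60,-0.599,-0.11,0.26,0,0,0],[60,-0.599,-0.11,0.26,0,0,0],[60,-0.599,-0.11,0.26,0,0,0],[60,-0.599,-0.11,0.26,0,0,0],[60,-0.599,-0.11,0.26,0,0,0]]
  ],
  "newtons": 20
}}

```text
t: 3.6
eef_pos: [0.4985, 0.2897, 0.2646]
ee_rot: [-3.14, 0.001, -1.442]
force: [-0.3, 0.5, 1.2]
width: 0.067
gripper_force: 0.0
```

```bash
python3 - <<'E'
from h import *
f=grab('wrist','w2');s=arm.get_state();print(s['t'],s['eef_pos'],s['ee_rot'],s['width'])
a=grab('side')['color'][90:190,170:290];b=grab('scene')['color'][180:320,170:320]
w=cv2.resize(f['color'],(400,300));o=np.zeros((560,800,3),np.uint8);o[:300,:400]=w;o[:300,400:760]=cv2.resize(a,(360,300));o[300:560,:278]=cv2.resize(b,(278,260))
cv2.imwrite('pics/m2.png',o[:,:,::-1]);print(load())
E
```

```text
3.65 [0.49849259 0.28988869 0.26458179] [-3.14037391e+00  9.26076844e-04 -1.44215026e+00] 0.06672269275197797Traceback (most recent call last):
  File "<stdin>", line 5, in <module>
NameError: name 'load' is not defined. Did you mean: 'float'?
```

View pics/m2.png

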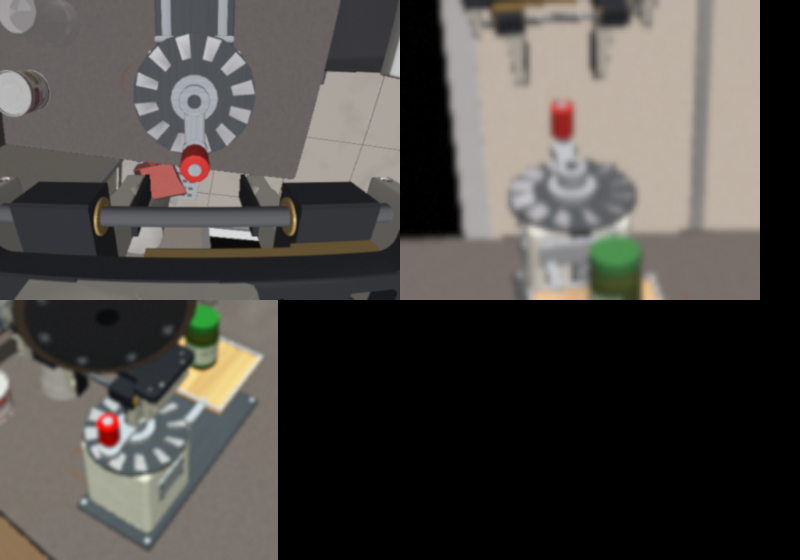

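```bash
python3 - <<'E'
from h import *
from plan import *
f=grab('wrist');print(onz(f,[[249.6,208.6]],.232),load())
s=arm.get_state();print(s['eef_pos'])
x,y,w=.4975,.294,-1.439
n=plan([(60,x,y,.24,w),(60,x,y,.22,w)]+[(60,x,y,.2005,w)]*3+[(200,x,y,.2005,w)]*3)
E
```

```text
[[0.49906282 0.28522686 0.232     ]] [0.49774895589177404, 0.29207435403083104, 0.26504999999999995, -1.4393274725758902]
[0.4982589  0.29035087 0.26417015]
[[[60,-0.008,-0,0.1,0,0,-0],[60,-0.008,-0,0.18,0,0,-0],[60,-0.008,-0,0.258,0,0,-0],[60,-0.008,-0,0.258,0,0,-0],[60,-0.008,-0,0.258,0,0,-0],[200,-0.008,-0,0.258,0,0,-0],[200,-0.008,-0,0.258,0,0,-0],[200,-0.008,-0,0.258,0,0,-0]]]
```

{"method": "jog_arm", "body": {
  "steps": [
    [[60,-0.005,0,0.1,0,0,0],[60,-0.005,0,0.18,0,0,0],[60,-0.005,0,0.258,0,0,0],[60,-0.005,0,0.258,0,0,0],[60,-0.005,0,0.258,0,0,0],[255,-0.005,0,0.258,0,0,0],[255,-0.005,0,0.258,0,0,0],[255,-0.005,0,0.258,0,0,0]]
  ],
  "newtons": 20
}}

```text
t: 4.6
eef_pos: [0.4982, 0.2923, 0.2]
ee_rot: [-3.14, 0.001, -1.441]
force: [0.6, -1.0, -0.4]
width: 0.0486
gripper_force: 0.0
```

{"method": "jog_arm", "body": {
  "steps": [
    [[255,0,0,0,0,0,0],[255,0,0,0,0,0,0],[255,0,0,0,0,0,0]]
  ]
}}

```text
t: 4.9
eef_pos: [0.4984, 0.2922, 0.1993]
ee_rot: [-3.141, 0.0, -1.441]
force: [2.3, 0.1, -0.6]
width: 0.0273
gripper_force: 20.0
```

{"method": "jog_arm", "body": {
  "steps": [
    [[255,0,0,-0.016,0,0,0],[255,0,0,-0.032,0,0,0],[255,0,0,-0.048,0,0,0],[255,0,0,-0.048,0,0,0],[255,0,0,-0.048,0,0,0]]
  ]
}}

```text
t: 5.4
eef_pos: [0.4971, 0.2919, 0.2107]
ee_rot: [3.14, -0.0, -1.441]
force: [-4.0, 0.7, -4.8]
width: 0.0274
gripper_force: 20.0
```

```bash
cat > turn.py <<'E'
import sys
from plan import *
# commanded pose at knob raised: model circle plus command offset
k0,k1=float(sys.argv[1]),float(sys.argv[2])
n=int(sys.argv[3]) if len(sys.argv)>3 else 8
ox,oy=map(float,sys.argv[4:6]) if len(sys.argv)>5 else (0,0)
c=load();A=(.5050+ox,.2376+oy);L=.132+np.pi/2
P=lambda t:(A[0]+.055*np.cos(L+np.radians(t)),A[1]+.055*np.sin(L+np.radians(t)))
return_=plan([(255,*P(k0+(k1-k0)*(i+1)/n),c[2],c[3]) for i in range(n)])
E
python3 - <<'E'
from h import *
from plan import *
c=load();c=[.49775,.29207+.00125,.26505-.0645+.012,c[3]];save(c)
s=arm.get_state();print(s['t'],s['eef_pos'],s['force'],s['width'],s['gripper_force'],c)
A=np.array([.505,.2376]);print('cmd r',np.hypot(*(np.array(c[:2])-A)),'meas r',np.hypot(*(s['eef_pos'][:2]-A)))
E
python3 turn.py 0 15 3 0 .001
```

```text
5.4 [0.49711572 0.29191444 0.21073191] [-4.0037686   0.66080768 -4.846352  ] 0.027426878488749723 19.987824261188507 [0.49775, 0.29331999999999997, 0.21255000000000002, -1.4393274725758902]
cmd r 0.056189686776133535 meas r 0.054883694235613845
[[[255,0.002,0.019,-0,0,0,-0],[255,0.004,0.038,-0,0,0,-0],[255,0.008,0.057,-0,0,0,-0]]]
```

```bash
python3 -c "
from plan import *
save([.49775,.29332,.21255,-1.4393274725758902])"
for k in 0 50 100; do python3 turn.py $k $((k+50)) 8 0 .001; done
```

```text
[[[255,0.002,0.024,-0,0,0,-0],[255,0.006,0.048,-0,0,0,-0],[255,0.013,0.071,-0,0,0,-0],[255,0.021,0.093,-0,0,0,-0],[255,0.033,0.114,-0,0,0,-0],[255,0.046,0.134,-0,0,0,-0],[255,0.062,0.152,-0,0,0,-0],[255,0.079,0.169,-0,0,0,-0]]]
[[[255,0.02,0.014,-0,0,0,-0],[255,0.04,0.026,-0,0,0,-0],[255,0.062,0.036,-0,0,0,-0],[255,0.085,0.043,-0,0,0,-0],[255,0.108,0.048,-0,0,0,-0],[255,0.132,0.051,-0,0,0,-0],[255,0.156,0.05,-0,0,0,-0],[255,0.18,0.048,-0,0,0,-0]]]
[[[255,0.023,-0.006,-0,0,0,-0],[255,0.046,-0.014,-0,0,0,-0],[255,0.068,-0.024,-0,0,0,-0],[255,0.088,-0.037,-0,0,0,-0],[255,0.107,-0.052,-0,0,0,-0],[255,0.124,-0.069,-0,0,0,-0],[255,0.139,-0.087,-0,0,0,-0],[255,0.152,-0.107,-0,0,0,-0]]]
```

{"method": "jog_arm", "body": {
  "steps": [
    [[255,0.002,0.024,0,0,0,0],[255,0.006,0.048,0,0,0,0],[255,0.013,0.071,0,0,0,0],[255,0.021,0.093,0,0,0,0],[255,0.033,0.114,0,0,0,0],[255,0.046,0.134,0,0,0,0],[255,0.062,0.152,0,0,0,0],[255,0.079,0.169,0,0,0,0]]
  ]
}}

```text
t: 6.2
eef_pos: [0.459, 0.2662, 0.2115]
ee_rot: [-3.14, -0.001, -1.441]
force: [3.7, -6.6, -4.5]
width: 0.0275
gripper_force: 20.0
```

```bash
python3 -c "
from plan import *
c=[.49775,.29332,.21255,-1.4393274725758902]
y=c[3];X=np.array([np.cos(y),np.sin(y)]);Y=np.array([np.sin(y),-np.cos(y)])
p=np.array(c[:2])+.25*(.079*X+.169*Y);save([*p,c[2],y])"
for k in 50 100; do python3 turn.py $k $((k+50)) 8 .0012 .0003; done
```

```text
[[[255,0.023,0.01,-0,0,0,-0],[255,0.044,0.022,-0,0,0,-0],[255,0.066,0.032,-0,0,0,-0],[255,0.088,0.039,-0,0,0,-0],[255,0.112,0.044,-0,0,0,-0],[255,0.136,0.046,-0,0,0,-0],[255,0.16,0.046,-0,0,0,-0],[255,0.184,0.043,-0,0,0,-0]]]
[[[255,0.023,-0.005,-0,0,0,-0],[255,0.045,-0.013,-0,0,0,-0],[255,0.067,-0.024,-0,0,0,-0],[255,0.087,-0.036,-0,0,0,-0],[255,0.106,-0.051,-0,0,0,-0],[255,0.123,-0.068,-0,0,0,-0],[255,0.139,-0.086,-0,0,0,-0],[255,0.152,-0.107,-0,0,0,-0]]]
```

{"method": "jog_arm", "body": {
  "steps": [
    [[255,0.023,0.01,0,0,0,0],[255,0.044,0.022,0,0,0,0],[255,0.066,0.032,0,0,0,0],[255,0.088,0.039,0,0,0,0],[255,0.112,0.044,0,0,0,0],[255,0.136,0.046,0,0,0,0],[255,0.16,0.046,0,0,0,0],[255,0.184,0.043,0,0,0,0]]
  ]
}}

```text
t: 7.0
eef_pos: [0.4543, 0.2196, 0.2113]
ee_rot: [-3.141, 0.0, -1.441]
force: [1.5, -2.9, -6.0]
width: 0.0276
gripper_force: 20.0
```

{"method": "jog_arm", "body": {
  "steps": [
    [[255,0.023,-0.005,0,0,0,0],[255,0.045,-0.013,0,0,0,0],[255,0.067,-0.024,0,0,0,0],[255,0.087,-0.036,0,0,0,0],[255,0.106,-0.051,0,0,0,0],[255,0.123,-0.068,0,0,0,0],[255,0.139,-0.086,0,0,0,0],[255,0.152,-0.107,0,0,0,0]]
  ]
}}

```text
t: 7.8
eef_pos: [0.4864, 0.1864, 0.2114]
ee_rot: [-3.14, 0.001, -1.441]
force: [4.4, 3.5, -4.5]
width: 0.0276
gripper_force: 20.0
```

```bash
python3 - <<'E'
from h import *
s=arm.get_state();p=s['eef_pos'];d=p[:2]-[.505,.2376];a=np.arctan2(d[1],d[0])
u=d/np.hypot(*d);F=s['force'];print(p,np.hypot(*d),np.degrees(a-.132)-90,'rad',F[:2]@u,'tan',F[:2]@[-u[1],u[0]],F[2])
E
for k in 150 200 250; do python3 turn.py $k $((k+50)) 8 .0012 .0003; done
```

```text
[0.48641692 0.18635043 0.2114271 ] 0.05451467340379986 -207.49367189217833 rad -4.817104575834151 tan 2.9227986679791442 -4.514287949652542
[[[255,0.011,-0.021,-0,0,0,-0],[255,0.019,-0.043,-0,0,0,-0],[255,0.025,-0.067,-0,0,0,-0],[255,0.028,-0.09,-0,0,0,-0],[255,0.029,-0.114,-0,0,0,-0],[255,0.027,-0.138,-0,0,0,-0],[255,0.023,-0.162,-0,0,0,-0],[255,0.016,-0.185,-0,0,0,-0]]]
[[[255,-0.01,-0.022,-0,0,0,-0],[255,-0.021,-0.043,-0,0,0,-0],[255,-0.035,-0.062,-0,0,0,-0],[255,-0.051,-0.08,-0,0,0,-0],[255,-0.069,-0.096,-0,0,0,-0],[255,-0.089,-0.11,-0,0,0,-0],[255,-0.11,-0.122,-0,0,0,-0],[255,-0.132,-0.131,-0,0,0,-0]]]
[[[255,-0.023,-0.007,-0,0,0,-0],[255,-0.046,-0.012,-0,0,0,-0],[255,-0.07,-0.013,-0,0,0,-0],[255,-0.094,-0.013,-0,0,0,-0],[255,-0.118,-0.009,-0,0,0,-0],[255,-0.141,-0.003,-0,0,0,-0],[255,-0.164,0.005,-0,0,0,-0],[255,-0.185,0.016,-0,0,0,-0]]]
```

{"method": "jog_arm", "body": {
  "steps": [
    [[255,0.011,-0.021,0,0,0,0],[255,0.019,-0.043,0,0,0,0],[255,0.025,-0.067,0,0,0,0],[255,0.028,-0.09,0,0,0,0],[255,0.029,-0.114,0,0,0,0],[255,0.027,-0.138,0,0,0,0],[255,0.023,-0.162,0,0,0,0],[255,0.016,-0.185,0,0,0,0]]
  ]
}}

```text
t: 8.6
eef_pos: [0.5319, 0.1889, 0.2108]
ee_rot: [3.141, 0.002, -1.441]
force: [0.7, 6.6, -5.2]
width: 0.0274
gripper_force: 20.0
```

{"method": "jog_arm", "body": {
  "steps": [
    [[255,-0.01,-0.022,0,0,0,0],[255,-0.021,-0.043,0,0,0,0],[255,-0.035,-0.062,0,0,0,0],[255,-0.051,-0.08,0,0,0,0],[255,-0.069,-0.096,0,0,0,0],[255,-0.089,-0.11,0,0,0,0],[255,-0.11,-0.122,0,0,0,0],[255,-0.132,-0.131,0,0,0,0]]
  ]
}}

```text
t: 9.4
eef_pos: [0.5598, 0.2251, 0.2109]
ee_rot: [3.141, -0.0, -1.441]
force: [-2.4, 3.1, -4.7]
width: 0.0277
gripper_force: 20.0
```

{"method": "jog_arm", "body": {
  "steps": [
    [[255,-0.023,-0.007,0,0,0,0],[255,-0.046,-0.012,0,0,0,0],[255,-0.07,-0.013,0,0,0,0],[255,-0.094,-0.013,0,0,0,0],[255,-0.118,-0.009,0,0,0,0],[255,-0.141,-0.003,0,0,0,0],[255,-0.164,0.005,0,0,0,0],[255,-0.185,0.016,0,0,0,0]]
  ]
}}

```text
t: 10.2
eef_pos: [0.55, 0.2709, 0.2113]
ee_rot: [-3.141, 0.0, -1.441]
force: [0.7, 3.9, -4.3]
width: 0.0275
gripper_force: 20.0
```

```bash
cat > st.py <<'E'
from h import *
s=arm.get_state();p=s['eef_pos'];d=p[:2]-[.505,.2376];a=np.arctan2(d[1],d[0])
u=d/np.hypot(*d);F=s['force'];print(s['t'],p,np.hypot(*d),(np.degrees(a-.132)-90)%360,'rad',F[:2]@u,'tan',F[:2]@[-u[1],u[0]],F[2],s['q'])
E
python3 st.py
for k in 300 350 400; do python3 turn.py $k $((k+50)) 8 .0010 .0006; done
```

```text
10.2 [0.5500384  0.27089728 0.21129723] 0.05601040908490076 298.91279877776117 rad 2.876576442180734 tan 2.6780220920919935 -4.327667664697474 [ 7.75859422e-01  2.67410025e-01 -1.54151965e-01  1.05989079e-04
 -1.14827796e+00 -6.45814417e-01]
[[[255,-0.021,0.014,-0,0,0,-0],[255,-0.04,0.029,-0,0,0,-0],[255,-0.057,0.046,-0,0,0,-0],[255,-0.071,0.065,-0,0,0,-0],[255,-0.084,0.085,-0,0,0,-0],[255,-0.094,0.107,-0,0,0,-0],[255,-0.102,0.13,-0,0,0,-0],[255,-0.108,0.153,-0,0,0,-0]]]
[[[255,-0.003,0.024,-0,0,0,-0],[255,-0.003,0.048,-0,0,0,-0],[255,-0.001,0.072,-0,0,0,-0],[255,0.004,0.095,-0,0,0,-0],[255,0.012,0.118,-0,0,0,-0],[255,0.022,0.14,-0,0,0,-0],[255,0.034,0.161,-0,0,0,-0],[255,0.048,0.18,-0,0,0,-0]]]
[[[255,0.017,0.017,-0,0,0,-0],[255,0.035,0.033,-0,0,0,-0],[255,0.055,0.046,-0,0,0,-0],[255,0.076,0.058,-0,0,0,-0],[255,0.098,0.067,-0,0,0,-0],[255,0.121,0.073,-0,0,0,-0],[255,0.145,0.077,-0,0,0,-0],[255,0.169,0.078,-0,0,0,-0]]]
```

{"method": "jog_arm", "body": {
  "steps": [
    [[255,-0.021,0.014,0,0,0,0],[255,-0.04,0.029,0,0,0,0],[255,-0.057,0.046,0,0,0,0],[255,-0.071,0.065,0,0,0,0],[255,-0.084,0.085,0,0,0,0],[255,-0.094,0.107,0,0,0,0],[255,-0.102,0.13,0,0,0,0],[255,-0.108,0.153,0,0,0,0]]
  ]
}}

```text
t: 11.0
eef_pos: [0.5076, 0.2926, 0.2111]
ee_rot: [3.141, 0.001, -1.441]
force: [-2.0, 4.3, -4.1]
width: 0.0277
gripper_force: 20.0
```

{"method": "jog_arm", "body": {
  "steps": [
    [[255,-0.003,0.024,0,0,0,0],[255,-0.003,0.048,0,0,0,0],[255,-0.001,0.072,0,0,0,0],[255,0.004,0.095,0,0,0,0],[255,0.012,0.118,0,0,0,0],[255,0.022,0.14,0,0,0,0],[255,0.034,0.161,0,0,0,0],[255,0.048,0.18,0,0,0,0]]
  ]
}}

```text
t: 11.8
eef_pos: [0.4641, 0.2729, 0.2107]
ee_rot: [3.139, -0.002, -1.441]
force: [-2.9, -1.5, -6.2]
width: 0.0275
gripper_force: 20.0
```

{"method": "jog_arm", "body": {
  "steps": [
    [[255,0.017,0.017,0,0,0,0],[255,0.035,0.033,0,0,0,0],[255,0.055,0.046,0,0,0,0],[255,0.076,0.058,0,0,0,0],[255,0.098,0.067,0,0,0,0],[255,0.121,0.073,0,0,0,0],[255,0.145,0.077,0,0,0,0],[255,0.166,0.078,0,0,0,0]]
  ]
}}

```text
t: 12.6
eef_pos: [0.4519, 0.2307, 0.2113]
ee_rot: [-3.141, 0.001, -1.441]
force: [-7.4, 15.1, -4.0]
width: 0.0272
gripper_force: 20.0
```

```bash
python3 st.py; python3 - <<'E'
from h import *
a=grab('side')['color'][100:270,150:330];b=grab('scene')['color'][150:320,190:370]
cv2.imwrite('pics/m3.png',cv2.resize(np.hstack([a,b])[:,:,::-1],(792,374)))
E
```

```text
12.6 [0.45189115 0.23069414 0.2113047 ] 0.053555959264443766 89.84567983324848 rad 5.433897169654577 tan -15.935110606023766 -3.979802054026825 [ 8.59370041e-01  9.16584271e-02 -3.74708203e-01 -4.35846375e-04
 -1.10267527e+00 -7.29416306e-01]
```

View pics/m3.png

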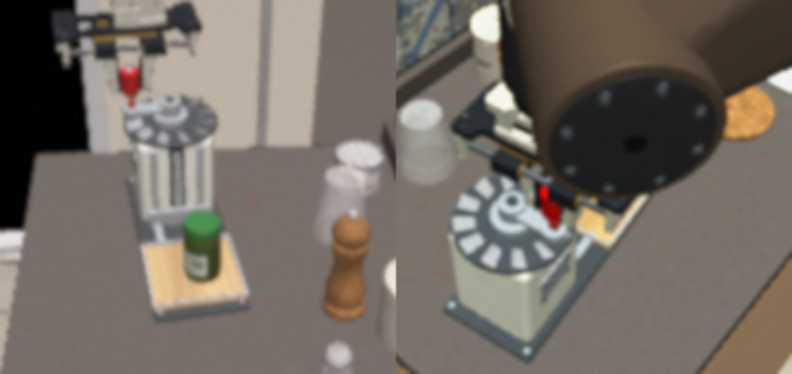

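{"method": "jog_arm", "body": {
  "steps": [
    [[255,-0.006,0,0,0,0,0],[255,-0.007,0,0,0,0,0],[255,-0.007,0,0.015,0,0,0],[255,-0.007,0,0.03,0,0,0],[255,-0.007,0,0.046,0,0,0],[255,-0.007,0,0.046,0,0,0],[255,-0.007,0,0.046,0,0,0]]
  ]
}}

```text
t: 13.4
eef_pos: [0.4515, 0.2324, 0.1996]
ee_rot: [-3.141, 0.0, -1.441]
force: [-0.0, -3.2, -3.1]
width: 0.0279
gripper_force: 20.0
```

```bash
python3 st.py
```

```text
13.4 [0.45153354 0.2323607  0.19963412] 0.053722551128038955 88.0336342375195 rad 0.32822331587926706 tan 3.2012229954680333 -3.1216593069644927 [ 8.62759857e-01  1.02784038e-01 -3.90673006e-01  2.66842051e-04
 -1.07702365e+00 -7.32881818e-01]
```

{"method": "jog_arm", "body": {
  "steps": [
    [[255,0.003,0,0,0,0,0],[255,0.005,0,0.003,0,0,0],[255,0.005,0,0.003,0,0,0],[255,0.005,0,0.003,0,0,0]]
  ]
}}

```text
t: 13.8
eef_pos: [0.4517, 0.2315, 0.1993]
ee_rot: [-3.141, 0.001, -1.441]
force: [-2.8, -1.1, 1.3]
width: 0.0275
gripper_force: 20.0
```

```bash
python3 st.py
```

```text
13.8 [0.4516696  0.23150407 0.19931321] 0.05367767035511266 88.95784492436985 rad 2.8760034043307865 tan 0.7706448523861297 1.2694131243879068 [ 8.61100535e-01  1.02137320e-01 -3.92055983e-01 -9.08247301e-05
 -1.07539348e+00 -7.30873370e-01]
```

{"method": "jog_arm", "body": {
  "steps": [
    [[145,0,0,0,0,0,0],[145,0,0,0,0,0,0],[145,0,0,0,0,0,0],[145,0,0,-0.08,0,0,0],[145,0,0,-0.2,0,0,0],[145,0,0,-0.4,0,0,0],[60,0,0,-0.4,0,0,0],[0,0,0,-0.4,0,0,0]]
  ]
}}

```text
t: 14.6
eef_pos: [0.452, 0.2317, 0.3002]
ee_rot: [-3.139, 0.002, -1.441]
force: [-0.0, 0.1, -0.6]
width: 0.049
gripper_force: 0.0
```

```bash
python3 - <<'E'
from h import *
from plan import *
s=arm.get_state();print(s['t'],s['eef_pos'],s['force'])
f=grab('wrist','w4');k,a=f,grab('side')
def lid(f,box):
    c=f['color'].astype(int);m=((c[...,1]>c[...,0]+35)&(c[...,1]>c[...,2]+25));x0,y0,x1,y1=box;M=np.zeros_like(m);M[y0:y1,x0:x1]=m[y0:y1,x0:x1];y,x=np.nonzero(M);return x.mean(),y.mean(),len(x),x.min(),y.min(),x.max(),y.max()
L=lid(a,(200,170,300,260));print(L,onz(a,[L[:2]],.107))
L=lid(f,(0,0,512,300));print(L,onz(f,[[(L[3]+L[5])/2,(L[4]+L[6])/2]],.112))
cv2.imwrite('pics/m4.png',np.hstack([cv2.resize(f['color'],(440,330)),cv2.resize(a['color'][100:270,170:330],(311,330))])[:,:,::-1])
z=s['eef_pos'];save([z[0],z[1],z[2]+.0015,-1.441])
E
```

```text
14.6 [0.45202272 0.23168754 0.30024091] [-0.03322222  0.05573341 -0.62299573]
(np.float64(241.56024096385542), np.float64(201.8132530120482), 166, np.int64(234), np.int64(196), np.int64(249), np.int64(208)) [[0.54055406 0.05254599 0.107     ]]
(np.float64(186.9558823529412), np.float64(3.889705882352941), 272, np.int64(170), np.int64(0), np.int64(204), np.int64(10)) [[0.54022667 0.07059968 0.112     ]]
```

View pics/m4.png

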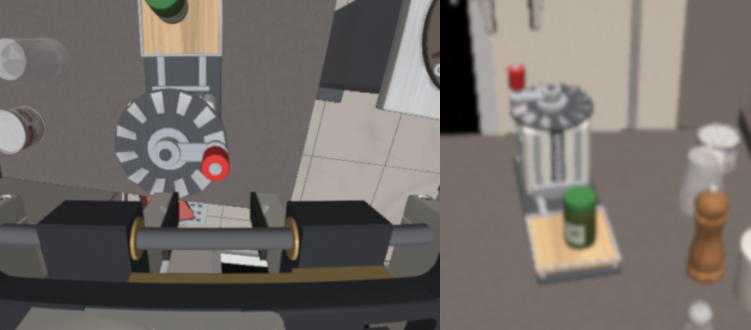

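```bash
python3 - <<'E'
from h import *
from plan import *
b=grab('side');c=b['color'].astype(int);m=(c[...,0]>110)&(c[...,1]<60);m[:,:190]=0;m[:,260:]=0;m[:100]=0;m[170:]=0;y,x=np.nonzero(m);print('knob px',x.mean(),y.mean(),len(x),'pawl down/up5',proj(b,[[.4505,.2304,.214],[.4505,.2304,.219]]))
w=-1.441;x,y=.5403,.053
n=plan([(0,.475,.19,.30,w),(0,.50,.15,.28,w),(0,.52,.11,.25,w)]+[(0,x,y,.20,w)]*5)
n=plan([(0,x,y,.16,w),(0,x,y,.12,w),(0,x,y,.085,w)]+[(0,x,y,.061,w)]*3+[(255,x,y,.061,w)]*2)
E
```

```text
knob px 209.11666666666667 140.66666666666666 60 pawl down/up5 [[209.24650486 140.13452456]
 [209.15667109 138.72777787]]
[[[0,0.177,-0.07,0.007,0,0,-0],[0,0.349,-0.148,0.087,0,0,-0],[0,0.518,-0.207,0.207,0,0,-0],[0,0.754,-0.258,0.407,0,0,-0],[0,0.754,-0.258,0.407,0,0,-0],[0,0.754,-0.258,0.407,0,0,-0],[0,0.754,-0.258,0.407,0,0,-0],[0,0.754,-0.258,0.407,0,0,-0]]]
[[[0,0,0,0.16,0,0,-0],[0,0,0,0.32,0,0,-0],[0,0,0,0.46,0,0,-0],[0,0,0,0.556,0,0,-0],[0,0,0,0.556,0,0,-0],[0,0,0,0.556,0,0,-0],[255,0,0,0.556,0,0,-0],[255,0,0,0.556,0,0,-0]]]
```

{"method": "jog_arm", "body": {
  "steps": [
    [[0,0.177,-0.07,0.007,0,0,0],[0,0.349,-0.148,0.087,0,0,0],[0,0.518,-0.207,0.207,0,0,0],[0,0.754,-0.258,0.407,0,0,0],[0,0.754,-0.258,0.407,0,0,0],[0,0.754,-0.258,0.407,0,0,0],[0,0.754,-0.258,0.407,0,0,0],[0,0.754,-0.258,0.407,0,0,0]]
  ]
}}

```text
t: 15.55
eef_pos: [0.5401, 0.0529, 0.1973]
ee_rot: [-3.141, -0.0, -1.44]
force: [0.9, 0.6, 0.1]
width: 0.0874
gripper_force: 0.0
```

```bash
python3 - <<'E'
from h import *
s=arm.get_state();print(s['t'],s['eef_pos'],s['ee_rot'],s['width'])
f=grab('wrist','w5')
c=f['color'].astype(int);m=((c[...,1]>c[...,0]+30)&(c[...,1]>c[...,2]+20));y,x=np.nonzero(m);print(x.min(),x.max(),y.min(),y.max(),x.mean(),y.mean())
print(onz(f,[[(x.min()+x.max())/2,(y.min()+y.max())/2],[x.mean(),y.mean()]],.112))
E
```

```text
15.55 [0.54006373 0.05293152 0.19734336] [-3.14123028e+00 -8.17993361e-05 -1.44047430e+00] 0.08744174811080967
220 273 161 213 246.6480248557479 186.7114957833999
[[0.54322377 0.04979228 0.112     ]
 [0.54313099 0.04951711 0.112     ]]
```

View pics/w5.png

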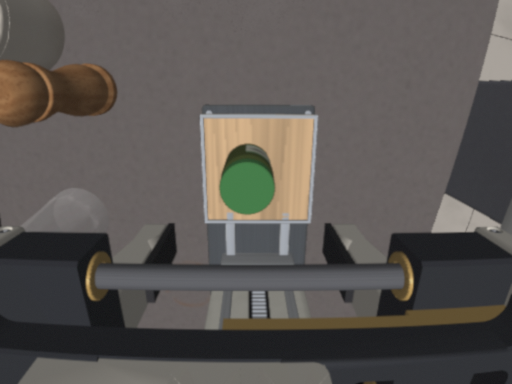

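Lid at (247,187), nearly centred between the fingers (~250), so a 1.5 mm correction and down.

{"method": "jog_arm", "body": {
  "steps": [
    [[0,0.006,-0.006,0.16,0,0,0],[0,0.006,-0.006,0.32,0,0,0],[0,0.006,-0.006,0.46,0,0,0],[0,0.006,-0.006,0.55,0,0,0],[0,0.006,-0.006,0.55,0,0,0],[0,0.006,-0.006,0.55,0,0,0],[255,0.006,-0.006,0.55,0,0,0],[255,0.006,-0.006,0.55,0,0,0]]
  ],
  "newtons": 15
}}

```text
t: 16.4
eef_pos: [0.5426, 0.0519, 0.0614]
ee_rot: [-3.139, 0.001, -1.44]
force: [-0.3, -0.3, 0.2]
width: 0.0769
gripper_force: 0.0
```

{"method": "jog_arm", "body": {
  "steps": [
    [[255,0,0,0,0,0,0],[255,0,0,0,0,0,0],[255,0,0,0,0,0,0],[255,0,0,0,0,0,0]]
  ]
}}

```text
t: 16.8
eef_pos: [0.5418, 0.0512, 0.06]
ee_rot: [-3.141, 0.0, -1.441]
force: [-0.8, 0.9, 2.7]
width: 0.0509
gripper_force: 15.0
```

```bash
python3 - <<'E'
from plan import *
w=-1.441;save([.5418,.0515,.0615,w])
n=plan([(255,.5418,.0515,.0615+d,w) for d in (.008,.022,.042,.06,.075)]+[(255,.539,.04,.145,w),(255,.535,.02,.15,w),(255,.53,-.005,.15,w)])
P=np.array([.53,-.005]);Q=np.array([.477,-.22])
t=[.1,.23,.37,.51,.65,.78,.88,.95]
n=plan([(255,*(P+(Q-P)*s),.15,w) for s in t])
n=plan([(255,*Q,z,w) for z in (.148,.14,.125,.105,.088,.073,.065,.062)])
E
```

```text
[[[255,0,0,-0.032,0,0,-0],[255,0,0,-0.088,0,0,-0],[255,0,0,-0.168,0,0,-0],[255,0,0,-0.24,0,0,-0],[255,0,0,-0.3,0,0,-0],[255,0.044,0.017,-0.334,0,0,-0],[255,0.121,0.043,-0.354,0,0,-0],[255,0.218,0.076,-0.354,0,0,-0]]]
[[[255,0.083,0.032,-0,0,0,-0],[255,0.19,0.074,-0,0,0,-0],[255,0.305,0.119,-0,0,0,-0],[255,0.421,0.164,-0,0,0,-0],[255,0.536,0.209,-0,0,0,-0],[255,0.644,0.251,-0,0,0,-0],[255,0.726,0.283,-0,0,0,-0],[255,0.784,0.306,-0,0,0,-0]]]
[[[255,0.041,0.016,0.008,0,0,-0],[255,0.041,0.016,0.04,0,0,-0],[255,0.041,0.016,0.1,0,0,-0],[255,0.041,0.016,0.18,0,0,-0],[255,0.041,0.016,0.248,0,0,-0],[255,0.041,0.016,0.308,0,0,-0],[255,0.041,0.016,0.34,0,0,-0],[255,0.041,0.016,0.352,0,0,-0]]]
```

{"method": "jog_arm", "body": {
  "steps": [
    [[255,0,0,-0.032,0,0,0],[255,0,0,-0.088,0,0,0],[255,0,0,-0.168,0,0,0],[255,0,0,-0.24,0,0,0],[255,0,0,-0.3,0,0,0],[255,0.044,0.017,-0.334,0,0,0],[255,0.121,0.043,-0.354,0,0,0],[255,0.218,0.076,-0.354,0,0,0]]
  ],
  "newtons": 18
}}

```text
t: 17.6
eef_pos: [0.5296, -0.0059, 0.1488]
ee_rot: [-3.141, 0.0, -1.44]
force: [-0.5, -0.3, -1.6]
width: 0.0507
gripper_force: 18.0
```

{"method": "jog_arm", "body": {
  "steps": [
    [[255,0.083,0.032,0,0,0,0],[255,0.19,0.074,0,0,0,0],[255,0.305,0.119,0,0,0,0],[255,0.421,0.164,0,0,0,0],[255,0.536,0.209,0,0,0,0],[255,0.644,0.251,0,0,0,0],[255,0.726,0.283,0,0,0,0],[255,0.784,0.306,0,0,0,0]]
  ]
}}

```text
t: 18.4
eef_pos: [0.4777, -0.2113, 0.1479]
ee_rot: [3.14, 0.0, -1.442]
force: [-0.1, 0.5, -1.8]
width: 0.051
gripper_force: 18.0
```

{"method": "jog_arm", "body": {
  "steps": [
    [[255,0.041,0.016,0.008,0,0,0],[255,0.041,0.016,0.04,0,0,0],[255,0.041,0.016,0.1,0,0,0],[255,0.041,0.016,0.18,0,0,0],[255,0.041,0.016,0.248,0,0,0],[255,0.041,0.016,0.308,0,0,0],[255,0.041,0.016,0.34,0,0,0],[255,0.041,0.016,0.352,0,0,0]]
  ]
}}

```text
t: 19.2
eef_pos: [0.4761, -0.2198, 0.059]
ee_rot: [3.14, 0.001, -1.44]
force: [0.0, -0.0, -0.9]
width: 0.0507
gripper_force: 18.0
```

```bash
python3 - <<'E'
from h import *
s=arm.get_state();print(s['t'],s['eef_pos'],s['ee_rot'],s['force'])
b=grab('side');w=grab('wrist')
cv2.imwrite('pics/m6.png',np.hstack([cv2.resize(w['color'],(420,315)),cv2.resize(b['color'][200:350,160:340],(378,315))])[:,:,::-1])
E
```

```text
19.2 [ 0.47605416 -0.21981443  0.05901832] [ 3.13973681e+00  5.13694653e-04 -1.44047882e+00] [ 0.02875533 -0.03771051 -0.85197406]
```

View pics/m6.png

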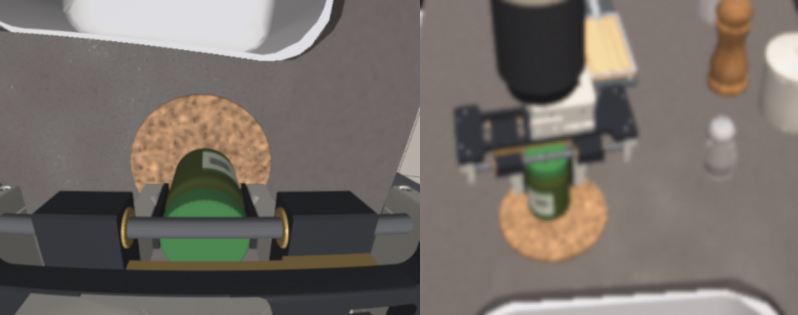

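Jar foot at (547,217) in the right panel, over the mat centre (553,216). Lowering gently.

{"method": "jog_arm", "body": {
  "steps": [
    [[255,0,0,0.008,0,0,0],[255,0,0,0.014,0,0,0],[255,0,0,0.02,0,0,0],[255,0,0,0.025,0,0,0],[255,0,0,0.029,0,0,0],[255,0,0,0.032,0,0,0],[255,0,0,0.032,0,0,0]]
  ]
}}

```text
t: 20.0
eef_pos: [0.4766, -0.2203, 0.052]
ee_rot: [3.141, 0.0, -1.441]
force: [0.6, 0.0, -0.8]
width: 0.0506
gripper_force: 18.0
```

{"method": "jog_arm", "body": {
  "steps": [
    [[255,0,0,0.003,0,0,0],[255,0,0,0.005,0,0,0],[255,0,0,0.007,0,0,0],[255,0,0,0.007,0,0,0]]
  ]
}}

```text
t: 20.4
eef_pos: [0.4766, -0.2202, 0.0503]
ee_rot: [3.142, 0.0, -1.441]
force: [-0.5, -0.0, -1.3]
width: 0.0505
gripper_force: 18.0
```

{"method": "jog_arm", "body": {
  "steps": [
    [[255,0,0,0.002,0,0,0],[255,0,0,0.004,0,0,0],[255,0,0,0.005,0,0,0],[255,0,0,0.005,0,0,0]]
  ]
}}

```text
t: 20.8
eef_pos: [0.4768, -0.2203, 0.0499]
ee_rot: [-3.141, -0.0, -1.441]
force: [-2.4, 1.5, 7.4]
width: 0.0509
gripper_force: 18.0
```

{"method": "jog_arm", "body": {
  "steps": [
    [[255,0,0,-0.003,0,0,0],[255,0,0,-0.003,0,0,0],[150,0,0,-0.003,0,0,0],[60,0,0,-0.003,0,0,0],[0,0,0,-0.003,0,0,0],[0,0,0,-0.003,0,0,0],[0,0,0,-0.003,0,0,0],[0,0,0,-0.003,0,0,0]]
  ]
}}

```text
t: 21.6
eef_pos: [0.4766, -0.2203, 0.0498]
ee_rot: [3.142, -0.0, -1.441]
force: [-0.3, 0.5, -0.2]
width: 0.0845
gripper_force: 0.0
```

{"method": "jog_arm", "body": {
  "steps": [
    [[0,0,0,-0.06,0,0,0],[0,0,0,-0.15,0,0,0],[0,0,0,-0.3,0,0,0],[0,0,0,-0.5,0,0,0],[0,0,0,-0.7,0,0,0],[0,0,0,-0.9,0,0,0],[0,0,0,-0.9,0,0,0],[0,0,0,-0.9,0,0,0]]
  ]
}}

```text
t: 22.4
eef_pos: [0.4771, -0.2201, 0.2762]
ee_rot: [-3.138, -0.0, -1.441]
force: [-1.1, -0.1, -0.7]
width: 0.0873
gripper_force: 0.0
```

```bash
python3 - <<'E'
from h import *
s=arm.get_state();print(s['t'],s['eef_pos'],s['force'],s['width'])
b=grab('side');w=grab('scene')
cv2.imwrite('pics/m7.png',np.hstack([cv2.resize(w['color'][130:330,180:400],(396,360)),cv2.resize(b['color'][110:340,160:340],(282,360))])[:,:,::-1])
E
```

```text
22.4 [ 0.47706179 -0.22014741  0.27620312] [-1.08981866 -0.08096056 -0.68443655] 0.0873272600354538
```

View pics/m7.png

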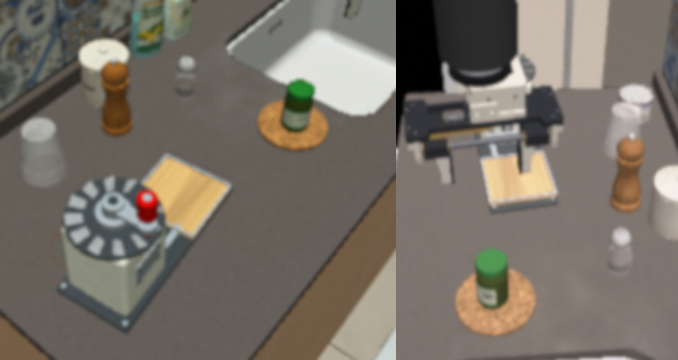

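The left panel shows the jar upright at (298,107) on the mat, the shelf down, and the knob dropped. The salt and mill are where they started.

```bash
python3 -c "
from station import arm
print(arm.job_done())"
```

```text
the job is handed in; nothing more can be done
None
```

The job is handed in at about 22 s. The crank was let back under control until the shelf reached its stop and the pawl dropped in. The jar stands upright near the centre of the cork mat, and the salt shaker and pepper mill were not touched.

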